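Scoop printed feet into the round tub

TASK

Take the scoop by its upright grip and use it to scoop up the three printed feet from the parts tray, lifting all three together in the scoop, then tip them into the round white tub (not the square bin). Do not pick up or touch the feet with the fingers. Finally put the scoop back flat on the floor of the tray and let go of it; the tub must be left standing upright.

Things in the scene. Friction and masses are not known exactly. Their poses are not given: they have to be found in the camera images.
- tray: Fixed grey tray, inside 260 (x) x 124 (y) mm, 4 mm walls and floor, walls to 29 mm above the counter. Origin: centre of its underside. x runs along its length, away from the robot (turned up to 15 degrees). The wall at the near end (inner face at x = -130 mm) is higher, to 49 mm: sliding the scoop flat along the floor right up to that wall makes the feet ride over the lip into the pan.
- scoop_grip (a point): Grip point of the loose scoop (150 g), on its upright black blade: 12 mm thick (x), 36 mm wide (y), top 20 mm above this point; take it from above, fingers closing along x. Axes: x from mouth to back, z up. The pan's underside is 85 mm below this point, which starts 89 mm above the counter. The scoop starts flat in the tray's far half, mouth to the high wall, within 3 degrees of the tray's x.
- scoop_lip (a point): Middle of the scoop's lip, at the pan's underside: 104 mm in -x and 85 mm below the grip point, same axes. The aluminium pan is 110 mm long, 100 mm wide, floor 1.5 mm thick, its mouth at -x open; side walls 26 mm high end 25 mm short of the lip, back wall 28 mm high and 12 mm thick under the blade.
- foot_1: One white 3D-printed bun-shaped furniture foot, 26 mm across, 16 mm high, 12 g, flats 10 mm across top and bottom, rounded edges, slippery (slides on a 25 degree slope). Lies flat and loose in the tray between the scoop's lip and the high wall, less than 25 mm from the tray's middle line. Origin at its centre.
- foot_2: Second, alike: white 3D-printed bun-shaped furniture foot, 26 mm across, 16 mm high, 12 g, flats 10 mm across top and bottom, rounded edges, slippery (slides on a 25 degree slope). Lies flat and loose in the tray between the scoop's lip and the high wall, less than 25 mm from the tray's middle line. Origin at its centre.
- foot_3: Third, alike: white 3D-printed bun-shaped furniture foot, 26 mm across, 16 mm high, 12 g, flats 10 mm across top and bottom, rounded edges, slippery (slides on a 25 degree slope). Lies flat and loose in the tray between the scoop's lip and the high wall, less than 25 mm from the tray's middle line. Origin at its centre.
- tub: Loose round white plastic tub, open at the top, 60 mm high, 130 mm across the rim and 116 mm across the base, wall and floor 4 mm thick, 350 g. Origin at the centre of its underside, z up. Beside it stands a square white open bin of the same height (115 mm wide) that is not the target; either may be the one nearer the tray.
Mind the look-alikes: they are no part of the job. What is meant by the part that bears scoop_grip is not blue, orange or yellow, and is the larger of those in its own colour.

How it is judged:
By the outcome, as a careful person would: the job done as asked, in the order asked, and still so for the second after the job is handed in, with the robot touching nothing.
It also fails if it takes over 64 s, if anything falls off the work surface, if the arm or the gripper's body presses on something with over 40 N, if the wrist force passes 120 N, or if a joint passes its speed limit or range.

ROBOT

A 6-joint arm with a two-finger parallel gripper is mounted at the origin on the work surface. World frame = base frame: x ahead of the robot, y to its left, z up, the work surface at z = 0. Lengths are in m, angles in rad, forces in N, time in s.
With the tool pointing down it reaches from about 0.25 to 0.725 m from the base axis. Payload 4 kg.
Tool frame: the origin (TCP) lies midway between the tips of the shut fingers; the grasp point (between the pads) lies bot.tcp_to_grasp behind it (bot.tcp_to_grasp is the distance from the TCP to the grasp point, in m); z points along the fingers, y is the line along which they close (so a half turn about z gives the same grasp; the last joint's range is limited). The gripper opens to 85 mm and grips with 20 to 120 N. Pads are 22 mm wide; open, the fingers measure 114 mm over their backs; the gripper's body (76 mm by 85 mm) begins 54 mm behind the grasp point. The pads swing forward as they close: fully open they stand 13 mm farther back than shut.
Start: joints at [1.332, 0.241, 0.005, 1.335, 0, 1.571], TCP at [0.118, 0.486, 0.231] pointing down, gripper open.
Joint ranges: [-2.72, 2.72], [-1.05, 1.87], [-1.09, 1.28], [-1.99, 2.15], [-1.42, 1.44], [-3.14, 3.14]. Speed limits (rad/s): [2.79, 2.79, 3.14, 3.14, 3.14, 3.14].

INTERFACE

Orientations are given as a unit quaternion [x, y, z, w].
In Python, from workcell import readout, camera, bot gives the robot as it stands. The module is installed in compiled form; this text tells all that it offers.
- The arm moves only by the tool jog_arm, never from a script. Its argument "motion" is a list of rows, each an object of numbers: "x", "y", "z": the shift along the tool's x, y, z in mm; "spin": the turn about the tool's z in degrees; "fingers": the closure, from -1 (fully open) to 1 (shut). A call has 1 to 8 rows; each row is the pose to reach, as a shift and turn from the pose commanded when the call began, along the tool's axes at that moment; what a row does not reach only later rows make up. A row lasts 1/8 s, in which the tool goes at most 62.5 mm and 10.7 degrees, less where a joint would pass 70% of its speed; a pose out of reach is approached as far as the arm can. A call with a gripper value outside its range is refused whole. The fingers move at their own pace and stop on an object; the grip force is fixed at half the most. Time passes only in rows, so rows that repeat a pose let the fingers close. It gives the time, the measured TCP pose, the force, the opening and the grip force at its end, in the units of the state.
- readout.get_obs(): the state, without advancing time (a new reading comes with each control period).
- camera(name): name is "side" or "top"; returns a dict with "pixels" (420x560x3 uint8, red, green, blue), "K" (3x3 intrinsics, pixels), "rvec" (rotation vector, rad) and "tvec" (3), from world to camera coordinates, as OpenCV has them. Camera axes: x right, y down, z forward; pixel columns grow to the right and rows downward; lengths in m; the calibration is good to about 2 mm. A picture is of the moment at which its call begins. There is no depth.
- bot.job_done(): hands the job in; it is judged then, once.
The state is a dict: "clock": time; "joint_pos": joint angles; "joint_vel": joint speeds; "tau": joint torques, N m; "eef_pos": TCP position; "tool_rot": TCP orientation; "ft_force": force on the tool from outside, world axes, zero at the start; "ft_torque": the same for the moment, N m; "grip_width": finger opening in m; "grasp_force": force on a finger pad.
Only numpy, scipy, OpenCV 4.12 (cv2) and the standard library are available. Lean on these libraries where they do the work, as an engineer would, in place of code of your own. Each camera call takes 0.05 s, during which the arm holds its last target. There are 200 camera calls.

## Working session

There is one attempt and no reset: what is moved stays moved. The work goes in short steps, Python scripts to look and compute and a tool call to move; the robot and the scene stay as the last step left them, time stands still between calls to the robot, and variables do not carry over. Pictures are saved under pics/ and viewed, at most 10 in all, crops included, and the job is handed in when it is done.

Besides the shell and the picture viewer there is one more tool, called after "Request:" as name(argument=value, ...) on one line, values as JSON. jog_arm: Moves the arm, as the interface text tells. Its arguments: {"type":"object","properties":{"motion":{"type":"array"}},"required":["motion"]}

```bash
mkdir -p pics
python3 - <<'E'
from workcell import readout,camera,bot
import cv2,pickle
o=readout.get_obs();print({k:(v if not hasattr(v,'round') else v.round(3) if hasattr(v,'shape') else v) for k,v in o.items()},bot.tcp_to_grasp)
for n in("side","top"):
    c=camera(n);cv2.imwrite(f"pics/{n}0.png",c["pixels"][:,:,::-1]);pickle.dump(c,open(n+".pkl","wb"));print(n,c["K"],c["rvec"],c["tvec"])
E
```

```text
{'clock': 0.0, 'joint_pos': array([ 1.332,  0.241,  0.004,  1.335, -0.   ,  1.571]), 'joint_vel': array([ 0.001,  0.001, -0.001,  0.   , -0.001, -0.001]), 'tau': array([-0.0000e+00, -3.7232e+01,  2.5241e+01,  1.7000e-02,  0.0000e+00,
        0.0000e+00]), 'eef_pos': array([0.118, 0.485, 0.23 ]), 'tool_rot': array([ 0.119,  0.993, -0.001, -0.   ]), 'ft_force': array([ 0.467,  0.343, -0.279]), 'ft_torque': array([ 0.043,  0.014, -0.035]), 'grasp_force': 0.0, 'grip_width': 0.08546255309910404} 0.0187
side [[524.98970256   0.         280.39483506]
 [  0.         524.98970256 212.48543244]
 [  0.           0.           1.        ]] [ 2.26488075 -0.05802946  0.0434605 ] [-0.57276358  0.1101226   1.43910835]
top [[519.12968924   0.         276.38851695]
 [  0.         519.12968924 217.1957129 ]
 [  0.           0.           1.        ]] [ 2.1615707  -2.21866419  0.08202349] [0.07281577 0.56107755 1.15805366]
```

View pics/top0.png

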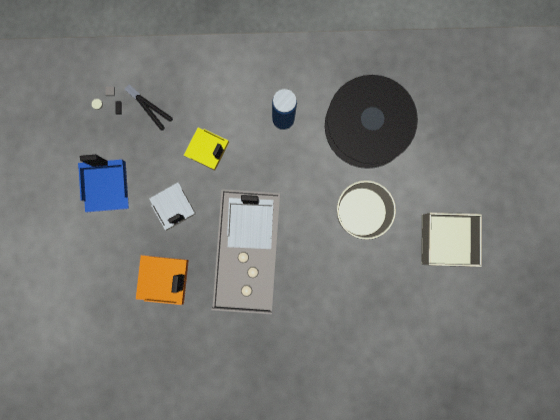

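View pics/side0.png

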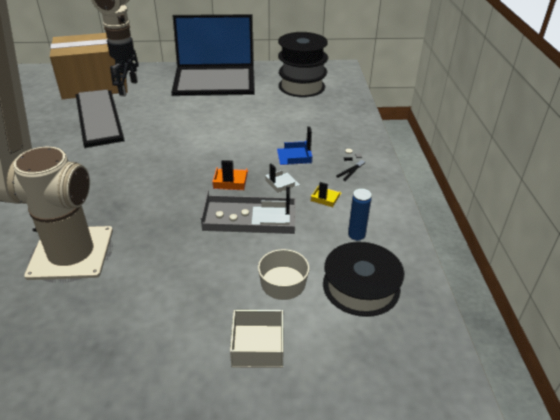

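The top view shows the tray at (247,252), with the grey scoop's blade at (250,199) and the feet at (243,257), (252,272) and (246,291). The round tub is at (366,210) and the square bin at (452,240). The blue, orange and yellow scoops and the small grey one are the look-alikes. Next, enlarged crops of the tray and the side view.

```bash
cat > h.py <<'E'
import numpy as np,cv2
def ray(c,u,v,z):
    R=cv2.Rodrigues(np.array(c["rvec"],float))[0];t=np.array(c["tvec"],float).ravel()
    d=R.T@np.linalg.inv(c["K"])@[u,v,1];o=-R.T@t
    return (o+d*(z-o[2])/d[2]).round(4)
def proj(c,P):
    return cv2.projectPoints(np.array(P,float).reshape(-1,3),np.array(c["rvec"],float),np.array(c["tvec"],float),c["K"],None)[0][:,0].round(1)
E
python3 - <<'E'
import pickle,cv2
from h import *
c=pickle.load(open("top.pkl","rb"));s=pickle.load(open("side.pkl","rb"))
a=cv2.resize(c["pixels"][180:320,205:295],None,fx=4.2,fy=4.2,interpolation=2)
b=cv2.resize(s["pixels"][170:300,195:315],None,fx=3.5,fy=3.5,interpolation=2)
im=np.zeros((600,800,3),np.uint8);im[:a.shape[0],:a.shape[1]]=a[:600];im[:b.shape[0],380:380+b.shape[1]]=b
cv2.imwrite("pics/crop.png",im[:,:,::-1])
for n,u,v,z in[("blade",250,199,.109),("tubL",337,210,.06),("tubR",396,210,.06),("tubT",366,181,.06),("tubB",366,239,.06),("bin",452,240,.06)]:print(n,ray(c,u,v,z))
E
```

```text
blade [0.5963 0.1132 0.109 ]
tubL [ 0.5724 -0.0747  0.06  ]
tubR [ 0.569  -0.2041  0.06  ]
tubT [ 0.6347 -0.1407  0.06  ]
tubB [ 0.5072 -0.1359  0.06  ]
bin [ 0.5001 -0.3239  0.06  ]
```

View pics/crop.png

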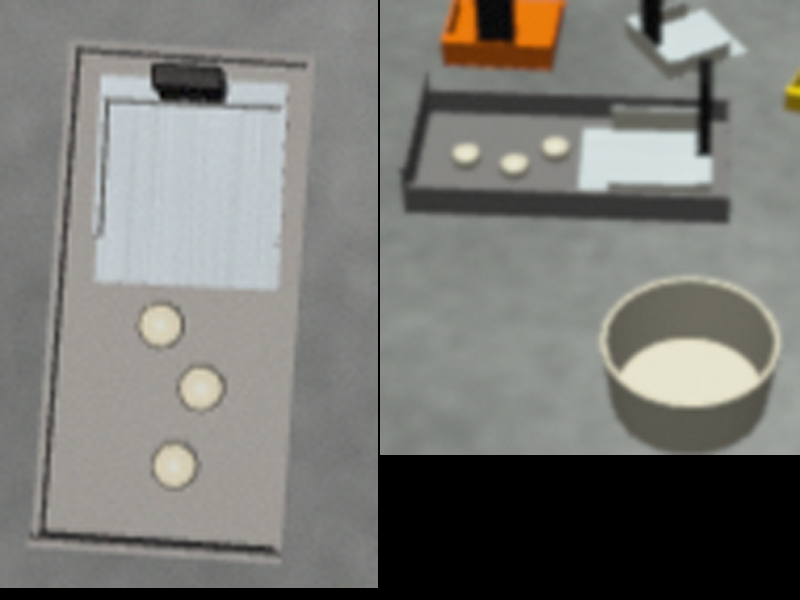

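The crop shows the tray's outer corners at (78,45), (312,62), (30,542) and (280,560). The lip corners are at (93,282) and (280,290), and the blade top at about (152–224,64–100). In the side view the blade top is at (705,58).

Run:
```python
import pickle
from h import *
from workcell import readout
c=pickle.load(open("top.pkl","rb"));s=pickle.load(open("side.pkl","rb"))
T=lambda u,v,z:ray(c,205+u/4.2-.4,180+v/4.2-.4,z)
S=lambda u,v,z:ray(s,195+(u-380)/3.5-.4,170+v/3.5-.4,z)
fl,fr=T(77,45,.029),T(312,62,.029);nl,nr=T(30,542,.049),T(280,560,.049)
print("tray",fl,fr,nl,nr)
ctr=(fl+fr+nl+nr)/4;d=(fl+fr-nl-nr)/2;print("ctr",ctr,"len",np.hypot(*d[:2]),"yaw",np.degrees(np.arctan2(d[1],d[0])),np.degrees(np.arctan2(-(fl-fr)[0],(fl-fr)[1])))
l1,l2=T(93,282,.005),T(280,290,.005);m=(l1+l2)/2;w=l1-l2;yaw=np.arctan2(-w[0],w[1])
print("lip",l1,l2,"mid",m,"w",np.hypot(*w[:2]),"yaw",np.degrees(yaw))
g=m[:2]+.104*np.array([np.cos(yaw),np.sin(yaw)]);print("grip from lip",g)
b1,b2=T(102,76,.032),T(288,84,.032);print("back",b1,b2)
print("blade corners",[T(*p,.109) for p in((152,64),(222,67),(153,93),(225,102))],"side top",S(705,58,.109))
for x in(.006,-.006):
  for y in(.018,-.018):
    p=g+x*np.array([np.cos(yaw),np.sin(yaw)])+y*np.array([-np.sin(yaw),np.cos(yaw)])
    q=proj(c,[*p,.109])[0];print("pred crop",(q-[205,180]+.4)*4.2)
print("near floor wall", T(48,528,.004),T(276,548,.004))
for p in((160,326),(200,388),(174,466)):print("foot",T(*p,.012))
tc=np.array([.571,-.139])
print("tub side", [S(*p,.06) for p in((600,342),(778,342),(690,278),(690,403))])
from scipy.spatial.transform import Rotation as R
print(R.from_quat(readout.get_obs()["tool_rot"]).as_matrix().round(3))
```

```text
tray [0.6259 0.1771 0.029 ] [0.6135 0.0513 0.029 ] [0.3645 0.2046 0.049 ] [0.3518 0.0751 0.049 ]
ctr [0.488925 0.127025 0.039   ] len 0.2628047278874564 yaw -5.60104111132313 -5.629412144025511
lip [0.499  0.1732 0.005 ] [0.492  0.0716 0.005 ] mid [0.4955 0.1224 0.005 ] w 0.10184085624149082 yaw -3.9413154156727574
grip from lip [0.59925404 0.11525159]
back [0.6085 0.1638 0.032 ] [0.6017 0.0645 0.032 ]
blade corners [array([0.6056, 0.1323, 0.109 ]), array([0.6032, 0.0974, 0.109 ]), array([0.591 , 0.1321, 0.109 ]), array([0.5856, 0.0963, 0.109 ])] side top [0.6003 0.1334 0.109 ]
pred crop [151.2   62.16]
pred crop [223.02  65.52]
pred crop [149.94  86.1 ]
pred crop [221.76  89.46]
near floor wall [0.3671 0.2002 0.004 ] [0.3531 0.0774 0.004 ]
foot [0.4743 0.1369 0.012 ]
foot [0.4404 0.1161 0.012 ]
foot [0.3991 0.131  0.012 ]
tub side [array([ 0.5074, -0.1373,  0.06  ]), array([ 0.6354, -0.1431,  0.06  ]), array([ 0.5761, -0.0739,  0.06  ]), array([ 0.5685, -0.199 ,  0.06  ])]
[[-0.972  0.237 -0.   ]
 [ 0.237  0.972 -0.002]
 [-0.    -0.002 -1.   ]]
```

Request:
jog_arm(motion=[{"x":-60,"y":-26,"spin":9},{"x":-120,"y":-53,"spin":18},{"x":-175,"y":-78,"spin":28},{"x":-230,"y":-102,"spin":38},{"x":-285,"y":-126,"spin":48},{"x":-340,"y":-151,"spin":58},{"x":-395,"y":-175,"spin":68},{"x":-450,"y":-199,"spin":75}])

```text
validation failed for argument at $.mo...
```

```bash
cat >> h.py <<'E'
from scipy.spatial.transform import Rotation as Ro
def st():
    from workcell import readout
    o=readout.get_obs();M=Ro.from_quat(o["tool_rot"]).as_matrix()
    print("t",round(o["clock"],2),"q",np.round(o["joint_pos"],2),"p",np.round(o["eef_pos"],4),"yawY",round(np.degrees(np.arctan2(M[1,1],M[0,1])),2),"F",np.round(o["ft_force"],1),"w",round(o["grip_width"],4),o["grasp_force"])
    return o,M
def go(x,y,z,yaw):
    o,M=st();d=M.T@(np.array([x,y,z])-o["eef_pos"])*1000
    s=-(yaw-np.degrees(np.arctan2(M[1,1],M[0,1])));print("jog",d.round(1),"spin",round((s+180)%360-180,2))
E
python3 -c "
from h import *
go(.598,.115,.0703,-3.9)"
```

```text
t 0.1 q [ 1.33  0.24  0.    1.34 -0.    1.57] p [0.1181 0.4853 0.2305] yawY 76.32 F [ 0.2 -0.3 -0.2] w 0.0855 0.0
jog [-553.8 -246.   160.7] spin 80.22
```

Request:
jog_arm(motion=[{"x":-60,"y":-26,"z":0,"spin":9,"fingers":-1},{"x":-120,"y":-53,"z":0,"spin":18,"fingers":-1},{"x":-175,"y":-78,"z":0,"spin":28,"fingers":-1},{"x":-230,"y":-102,"z":0,"spin":38,"fingers":-1},{"x":-285,"y":-126,"z":0,"spin":48,"fingers":-1},{"x":-340,"y":-151,"z":0,"spin":58,"fingers":-1},{"x":-395,"y":-175,"z":0,"spin":68,"fingers":-1},{"x":-450,"y":-199,"z":0,"spin":75,"fingers":-1}])

```text
clock: 1.1
eef_pos: [0.5096, 0.1845, 0.2309]
tool_rot: [0.701, 0.714, -0.0, -0.0]
ft_force: [0.3, 0.5, 0.1]
grip_width: 0.0856
grasp_force: 0.0
```

```bash
python3 -c "
from h import *
go(.598,.115,.0703,-3.9)"
```

```text
t 1.1 q [0.35 0.32 0.12 1.37 0.   1.9 ] p [0.5096 0.1845 0.2309] yawY 1.06 F [0.3 0.5 0.1] w 0.0856 0.0
jog [-71.1  87.2 160.6] spin 4.96
```

Request:
jog_arm(motion=[{"x":-35,"y":44,"z":0,"spin":2.5,"fingers":-1},{"x":-71,"y":87,"z":0,"spin":5,"fingers":-1},{"x":-71,"y":87,"z":30,"spin":5,"fingers":-1},{"x":-71,"y":87,"z":70,"spin":5,"fingers":-1},{"x":-71,"y":87,"z":100,"spin":5,"fingers":-1},{"x":-71,"y":87,"z":130,"spin":5,"fingers":-1},{"x":-71,"y":87,"z":150,"spin":5,"fingers":-1},{"x":-71,"y":87,"z":160,"spin":5,"fingers":-1}])

```text
clock: 2.1
eef_pos: [0.5958, 0.1168, 0.0693]
tool_rot: [0.729, 0.684, -0.001, -0.001]
ft_force: [0.5, -0.5, 0.4]
grip_width: 0.0855
grasp_force: 0.0
```

```bash
python3 -c "
from h import *
go(.598,.115,.0703,-3.9)
from workcell import camera
t=cv2.resize(camera('top')['pixels'][160:320,190:310],None,fx=3.3,fy=3.3);s=cv2.resize(camera('side')['pixels'][120:240,190:310],None,fx=3.3,fy=3.3)
im=np.zeros((530,800,3),np.uint8);im[:528,:396]=t;im[:396,400:796]=s;cv2.imwrite('pics/grasp.png',im[:,:,::-1])"
```

```text
t 2.1 q [0.19 0.56 0.05 1.06 0.   1.83] p [0.5958 0.1168 0.0693] yawY -3.68 F [ 0.5 -0.5  0.4] w 0.0855 0.0
jog [-1.6  2.3 -1. ] spin 0.22
```

View pics/grasp.png

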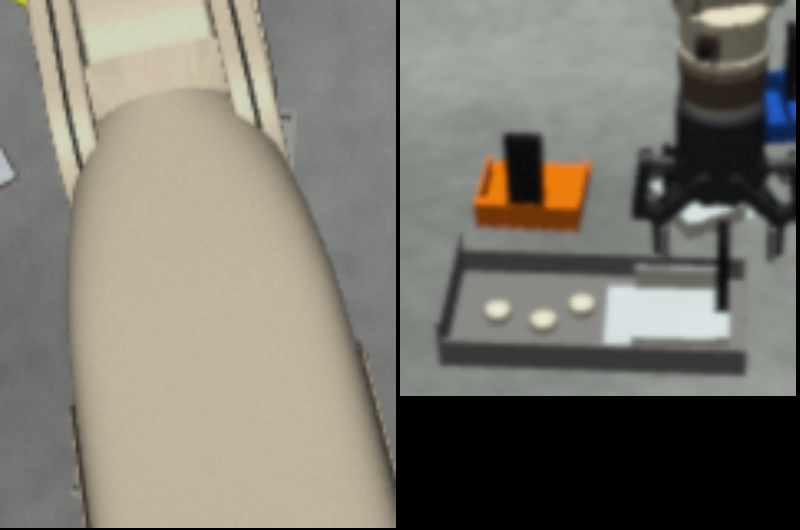

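The side crop shows the blade (722,230) between the open fingers (660,240) and (772,240), about centred. The feet haven't moved. Closing now.

Request:
jog_arm(motion=[{"x":-1.5,"y":3,"z":-1,"spin":0.2,"fingers":-1},{"x":-1.5,"y":3,"z":-1,"spin":0.2,"fingers":0.2},{"x":-1.5,"y":3,"z":-1,"spin":0.2,"fingers":1},{"x":-1.5,"y":3,"z":-1,"spin":0.2,"fingers":1},{"x":-1.5,"y":3,"z":-1,"spin":0.2,"fingers":1},{"x":-1.5,"y":3,"z":-1,"spin":0.2,"fingers":1},{"x":-1.5,"y":3,"z":-1,"spin":0.2,"fingers":1},{"x":-1.5,"y":3,"z":-1,"spin":0.2,"fingers":1}])

```text
clock: 3.2
eef_pos: [0.6001, 0.1154, 0.0726]
tool_rot: [0.731, 0.683, 0.0, 0.0]
ft_force: [-0.0, -0.0, 2.6]
grip_width: 0.0111
grasp_force: 58.9
```

```bash
python3 -c "
from h import *
a=np.radians(-5.6);u=np.array([np.cos(a),np.sin(a)])
ctr=np.array([.489,.127]);g=ctr-(.130-.105)*u;print(g)
go(*g,.0703,-5.6)"
```

```text
[0.46411932 0.12943957]
t 3.2 q [ 0.19  0.56  0.06  1.07 -0.    1.83] p [0.6001 0.1154 0.0726] yawY -3.88 F [-0.  -0.   2.6] w 0.0111 58.8556569814682
jog [   4.8 -136.6    2.2] spin 1.72
```

Request:
jog_arm(motion=[{"x":0.5,"y":-14,"z":0.5,"spin":0.3,"fingers":1},{"x":1,"y":-30,"z":0.5,"spin":0.6,"fingers":1},{"x":1.5,"y":-46,"z":0.5,"spin":0.9,"fingers":1},{"x":2,"y":-60,"z":0.5,"spin":1.2,"fingers":1},{"x":2.5,"y":-74,"z":0.5,"spin":1.5,"fingers":1},{"x":3,"y":-88,"z":0.5,"spin":1.7,"fingers":1},{"x":3.5,"y":-100,"z":0.5,"spin":1.7,"fingers":1},{"x":4,"y":-112,"z":0.5,"spin":1.7,"fingers":1}])

```text
clock: 4.2
eef_pos: [0.489, 0.1272, 0.0725]
tool_rot: [0.741, 0.672, 0.001, 0.001]
ft_force: [3.6, -0.4, 5.3]
grip_width: 0.0111
grasp_force: 59.6
```

```bash
python3 -c "
from h import *
go(.4641,.1294,.0703,-5.6)
from workcell import camera
s=cv2.resize(camera('side')['pixels'][120:250,185:315],None,fx=4,fy=4)
cv2.imwrite('pics/s2.png',s[:,:,::-1])"
```

```text
t 4.2 q [ 0.25  0.38 -0.25  0.95 -0.    1.92] p [0.489  0.1272 0.0725] yawY -5.58 F [ 3.6 -0.4  5.3] w 0.0111 59.594314098358154
jog [ -0.2 -25.    2.2] spin 0.02
```

View pics/s2.png

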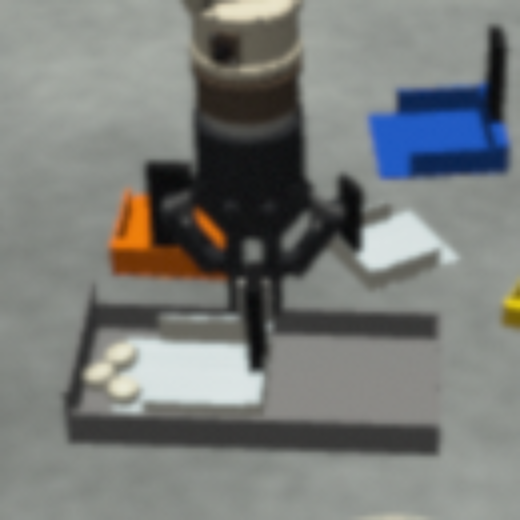

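The side view shows the lip near the high wall, with the three feet (100,373), (120,353) and (123,388) bunched at the lip. Pressing on to the wall.

Request:
jog_arm(motion=[{"x":0,"y":-5,"z":0,"spin":0,"fingers":1},{"x":0,"y":-10,"z":0,"spin":0,"fingers":1},{"x":0,"y":-14,"z":0,"spin":0,"fingers":1},{"x":0,"y":-18,"z":0,"spin":0,"fingers":1},{"x":0,"y":-20,"z":0,"spin":0,"fingers":1},{"x":0,"y":-22,"z":0,"spin":0,"fingers":1},{"x":0,"y":-23,"z":0,"spin":0,"fingers":1},{"x":0,"y":-24,"z":0,"spin":0,"fingers":1}])

```text
clock: 5.25
eef_pos: [0.4655, 0.1295, 0.0725]
tool_rot: [0.741, 0.672, 0.001, 0.001]
ft_force: [3.5, -1.7, 5.6]
grip_width: 0.0114
grasp_force: 59.5
```

```bash
python3 -c "
from h import *
go(.4641,.1294,.0703,-5.6)
from workcell import camera
s=cv2.resize(camera('side')['pixels'][170:240,190:270],None,fx=6,fy=6)
cv2.imwrite('pics/s3.png',s[:,:,::-1])"
```

```text
t 5.25 q [ 0.27  0.34 -0.3   0.92 -0.    1.94] p [0.4655 0.1295 0.0725] yawY -5.58 F [ 3.5 -1.7  5.6] w 0.0114 59.48444366455078
jog [-0.2 -1.4  2.2] spin 0.02
```

View pics/s3.png

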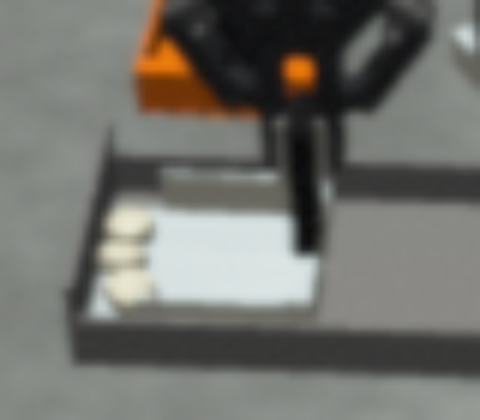

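Request:
jog_arm(motion=[{"x":0,"y":-1,"z":0,"spin":0,"fingers":1},{"x":0,"y":-2,"z":0,"spin":0,"fingers":1},{"x":0,"y":-3,"z":0,"spin":0,"fingers":1},{"x":0,"y":-3,"z":0,"spin":0,"fingers":1}])

```text
clock: 5.8
eef_pos: [0.4641, 0.1298, 0.073]
tool_rot: [0.741, 0.672, 0.002, 0.002]
ft_force: [5.7, -0.4, 5.2]
grip_width: 0.0114
grasp_force: 59.3
```

Request:
jog_arm(motion=[{"x":0,"y":4,"z":0,"spin":0,"fingers":1},{"x":0,"y":12,"z":0,"spin":0,"fingers":1},{"x":0,"y":28,"z":0,"spin":0,"fingers":1},{"x":0,"y":52,"z":0,"spin":0,"fingers":1},{"x":0,"y":82,"z":0,"spin":0,"fingers":1},{"x":0,"y":116,"z":0,"spin":0,"fingers":1},{"x":0,"y":80,"z":0,"spin":0,"fingers":1},{"x":0,"y":58,"z":0,"spin":0,"fingers":1}])

```text
clock: 6.8
eef_pos: [0.5198, 0.1241, 0.0722]
tool_rot: [0.741, 0.672, 0.001, 0.0]
ft_force: [2.9, 0.1, 5.5]
grip_width: 0.0115
grasp_force: 61.3
```

Request:
jog_arm(motion=[{"x":0,"y":-12,"z":0,"spin":0,"fingers":1},{"x":0,"y":-18,"z":0,"spin":0,"fingers":1},{"x":0,"y":-20,"z":0,"spin":0,"fingers":1}])

```text
clock: 7.18
eef_pos: [0.4997, 0.126, 0.0723]
tool_rot: [0.741, 0.672, 0.001, 0.0]
ft_force: [4.1, -0.9, 5.1]
grip_width: 0.0115
grasp_force: 61.2
```

```bash
python3 -c "
from h import *
st()
from workcell import camera
s=cv2.resize(camera('side')['pixels'][160:240,190:310],None,fx=5,fy=5)
cv2.imwrite('pics/s4.png',s[:,:,::-1])"
```

```text
t 7.17 q [ 0.25  0.4  -0.22  0.96 -0.    1.92] p [0.4997 0.126  0.0723] yawY -5.58 F [ 4.1 -0.9  5.1] w 0.0115 61.24653697013855
```

View pics/s4.png

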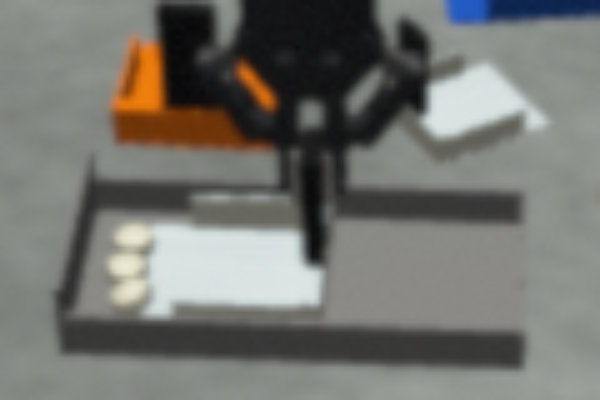

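Feet (130,235), (125,265) and (128,292) slid off the lip when I pulled back, and are on the tray floor in front of it again. I'll press firmly to the wall and lift straight up this time.

Request:
jog_arm(motion=[{"x":0,"y":-8,"z":0.5,"spin":0,"fingers":1},{"x":0,"y":-16,"z":0.5,"spin":0,"fingers":1},{"x":0,"y":-24,"z":0.5,"spin":0,"fingers":1},{"x":0,"y":-30,"z":0.5,"spin":0,"fingers":1},{"x":0,"y":-35,"z":0.5,"spin":0,"fingers":1},{"x":0,"y":-38,"z":0.5,"spin":0,"fingers":1},{"x":0,"y":-40,"z":0.5,"spin":0,"fingers":1},{"x":0,"y":-40,"z":0.5,"spin":0,"fingers":1}])

```text
clock: 8.22
eef_pos: [0.464, 0.1299, 0.073]
tool_rot: [0.741, 0.672, 0.003, 0.003]
ft_force: [8.9, -1.6, 5.8]
grip_width: 0.0115
grasp_force: 61.4
```

Request:
jog_arm(motion=[{"x":0,"y":-2,"z":0,"spin":0,"fingers":1},{"x":0,"y":-4,"z":0,"spin":0,"fingers":1},{"x":0,"y":-4,"z":0,"spin":0,"fingers":1}])

```text
clock: 8.6
eef_pos: [0.4631, 0.1301, 0.0741]
tool_rot: [0.741, 0.671, 0.005, 0.005]
ft_force: [13.2, -3.4, 5.6]
grip_width: 0.0114
grasp_force: 61.3
```

```bash
python3 -c "
from h import *
st()
from workcell import camera
s=cv2.resize(camera('side')['pixels'][180:235,195:270],None,fx=8,fy=8,interpolation=2)
cv2.imwrite('pics/s5.png',s[:,:,::-1])"
```

```text
t 8.6 q [ 0.28  0.33 -0.32  0.91 -0.    1.95] p [0.4631 0.1301 0.0741] yawY -5.63 F [13.2 -3.4  5.6] w 0.0114 61.326404213905334
```

View pics/s5.png

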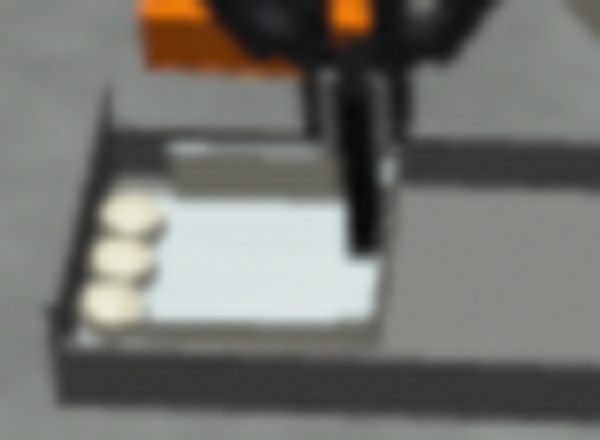

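The side crop shows all three feet (132,213), (123,257) and (112,303) on the pan between lip and wall. Lifting straight up.

Request:
jog_arm(motion=[{"x":0,"y":1.5,"z":-1,"spin":0,"fingers":1},{"x":0,"y":3,"z":-5,"spin":0,"fingers":1},{"x":0,"y":3,"z":-11,"spin":0,"fingers":1},{"x":0,"y":3,"z":-19,"spin":0,"fingers":1},{"x":0,"y":3,"z":-28,"spin":0,"fingers":1},{"x":0,"y":3,"z":-37,"spin":0,"fingers":1},{"x":0,"y":3,"z":-43,"spin":0,"fingers":1},{"x":0,"y":3,"z":-45,"spin":0,"fingers":1}])

```text
clock: 9.65
eef_pos: [0.4627, 0.1296, 0.1165]
tool_rot: [0.741, 0.672, 0.003, 0.003]
ft_force: [10.4, -0.8, -6.6]
grip_width: 0.0114
grasp_force: 59.3
```

```bash
cat >> h.py <<'E'
def feet(fn=None,box=(150,250,180,320)):
    from workcell import camera
    c=camera('side');p=c['pixels'];h=p.astype(int)
    m=((h[...,0]-h[...,2]>22)&(h[...,0]>150)&(h[...,1]>h[...,0]-35)).astype(np.uint8)
    n,l,s,ce=cv2.connectedComponentsWithStats(m)
    r0,r1,c0,c1=box
    for i in range(1,n):
        if s[i,4]>=12 and r0<ce[i][1]<r1 and c0<ce[i][0]<c1:print("blob",ce[i].round(1),s[i])
    if fn:cv2.imwrite(fn,cv2.resize(p[r0:r1,c0:c1],None,fx=5,fy=5,interpolation=2)[:,:,::-1])
    return c
E
python3 -c "
from h import *
st();c=feet()
a=np.radians(-5.6);R2=np.array([[np.cos(a),-np.sin(a)],[np.sin(a),np.cos(a)]])
from workcell import readout
e=readout.get_obs()['eef_pos']
for p in((-104,-50),(-104,50),(-20,0),(-91,0),(-91,26),(-91,-26)):
  q=e[:2]+R2@(np.array(p)/1000);print(p,proj(c,[*q,e[2]+.0187-.085+.01]),'floor',proj(c,[*q,.012]))"
```

```text
t 9.65 q [ 0.28  0.28 -0.26  1.03 -0.    1.94] p [0.4627 0.1296 0.1165] yawY -5.61 F [10.4 -0.8 -6.6] w 0.0114 59.265947341918945
blob [314.4 193. ] [310 186   8  12  48]
blob [208.4 201.4] [204 194   9  15  60]
(-104, -50) [[201.6 211.3]] floor [[203.  224.1]]
(-104, 50) [[206.8 189.9]] floor [[208.1 202.5]]
(-20, 0) [[233.1 201.3]] floor [[233.8 214.1]]
(-91, 0) [[208.7 200.4]] floor [[209.9 213.2]]
(-91, 26) [[210. 195.]] floor [[211.2 207.7]]
(-91, -26) [[207.4 206.1]] floor [[208.7 218.9]]
```

The feet are up on the raised pan at its lip (blob at pixel (208,201), where the lifted pan should put them). Next I clear the wall, then start sharply mouth-first so they slide to the back.

Request:
jog_arm(motion=[{"x":0,"y":0,"z":-5,"spin":0,"fingers":1},{"x":0,"y":0,"z":-10,"spin":0,"fingers":1},{"x":0,"y":-48,"z":-10,"spin":0,"fingers":1},{"x":0,"y":-82,"z":-10,"spin":0,"fingers":1},{"x":0,"y":-106,"z":-10,"spin":0,"fingers":1},{"x":0,"y":-121,"z":-10,"spin":0,"fingers":1},{"x":0,"y":-129,"z":-10,"spin":0,"fingers":1},{"x":0,"y":-132,"z":-10,"spin":0,"fingers":1}])

```text
clock: 10.7
eef_pos: [0.3271, 0.1428, 0.1263]
tool_rot: [0.741, 0.672, -0.0, -0.0]
ft_force: [1.5, -0.6, -2.5]
grip_width: 0.0111
grasp_force: 60.2
```

```bash
python3 -c "
from h import *
st();c=feet(None,(150,260,100,300))
a=np.radians(-5.6);R2=np.array([[np.cos(a),-np.sin(a)],[np.sin(a),np.cos(a)]])
from workcell import readout
e=readout.get_obs()['eef_pos']
for p in((-104,-50),(-104,50),(-20,0),(-91,0)):
  q=e[:2]+R2@(np.array(p)/1000);print(p,proj(c,[*q,e[2]+.0187-.085+.01]))
cv2.imwrite('pics/s6.png',cv2.resize(c['pixels'][150:240,130:280],None,fx=5,fy=5,interpolation=2)[:,:,::-1])
"
```

```text
t 10.7 q [ 0.41  0.04 -0.52  1.01 -0.    2.08] p [0.3271 0.1428 0.1263] yawY -5.57 F [ 1.5 -0.6 -2.5] w 0.0111 60.173964500427246
blob [172.2 195.1] [169 189   8  13  49]
(-104, -50) [[153.3 207. ]]
(-104, 50) [[160.9 185.8]]
(-20, 0) [[186.  197.1]]
(-91, 0) [[161.6 196.3]]
```

View pics/s6.png

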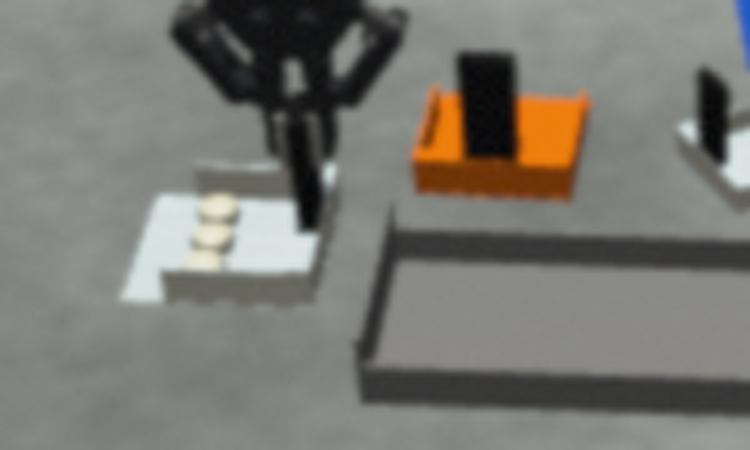

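The side view shows all three feet (215,210), (210,236) and (205,262) in the pan, about 45 mm behind the lip. They slid about 32 mm, so friction is about 0.22. Carrying them towards the tub gently, mouth turned to -y.

Request:
jog_arm(motion=[{"x":-2,"y":5,"z":-3,"spin":-5,"fingers":1},{"x":-5,"y":15,"z":-7,"spin":-14,"fingers":1},{"x":-10,"y":30,"z":-12,"spin":-24,"fingers":1},{"x":-17,"y":49,"z":-16,"spin":-34,"fingers":1},{"x":-25,"y":70,"z":-20,"spin":-44,"fingers":1},{"x":-33,"y":93,"z":-22,"spin":-54,"fingers":1},{"x":-41,"y":117,"z":-22,"spin":-64,"fingers":1},{"x":-49,"y":140,"z":-22,"spin":-73,"fingers":1}])

```text
clock: 11.75
eef_pos: [0.4633, 0.0797, 0.1481]
tool_rot: [0.194, 0.981, 0.0, 0.0]
ft_force: [0.1, -0.4, -2.0]
grip_width: 0.0113
grasp_force: 60.2
```

```bash
python3 -c "
from h import *
go(.571,.03,.148,88)"
```

```text
t 11.75 q [ 0.17  0.24 -0.22  1.11  0.    0.56] p [0.4633 0.0797 0.1481] yawY 67.68 F [ 0.1 -0.4 -2. ] w 0.0113 60.176342725753784
jog [-1.185e+02 -5.100e+00  1.000e-01] spin -20.32
```

Request:
jog_arm(motion=[{"x":-22,"y":-1,"z":0,"spin":-6,"fingers":1},{"x":-44,"y":-2,"z":0,"spin":-11,"fingers":1},{"x":-64,"y":-3,"z":0,"spin":-15,"fingers":1},{"x":-82,"y":-4,"z":0,"spin":-18,"fingers":1},{"x":-97,"y":-5,"z":0,"spin":-20,"fingers":1},{"x":-108,"y":-5,"z":0,"spin":-20,"fingers":1},{"x":-115,"y":-5,"z":0,"spin":-20,"fingers":1},{"x":-118,"y":-5,"z":0,"spin":-20,"fingers":1}])

```text
clock: 12.75
eef_pos: [0.569, 0.0303, 0.1481]
tool_rot: [0.023, 1.0, 0.0, -0.0]
ft_force: [-0.8, -0.1, -1.9]
grip_width: 0.0115
grasp_force: 60.2
```

```bash
python3 -c "
from h import *
o,M=st();c=feet(None,(170,270,200,330))
e=o['eef_pos'];X=M[:2,1];Y=np.array([-X[1],X[0]])
for p in((-104,-50),(-104,50),(-20,0),(-59,0),(-59,26),(-59,-26),(-30,0)):
  q=e[:2]+X*p[0]/1e3+Y*p[1]/1e3;print(p,q.round(3),proj(c,[*q,e[2]+.0187-.085+.01]))
"
```

```text
t 12.75 q [0.05 0.42 0.05 1.19 0.   0.1 ] p [0.569  0.0303 0.1481] yawY 87.39 F [-0.8 -0.1 -1.9] w 0.0115 60.171611309051514
blob [314.4 193.1] [310 186   8  12  47]
blob [278.5 228.5] [276 227   7   4  15]
blob [288.5 228.8] [285 227   7   5  16]
(-104, -50) [ 0.614 -0.076] [[298.2 240.2]]
(-104, 50) [ 0.514 -0.071] [[259.4 240.1]]
(-20, 0) [0.568 0.01 ] [[278.5 219. ]]
(-59, 0) [ 0.566 -0.029] [[278.6 228.6]]
(-59, 26) [ 0.54  -0.027] [[268.8 228.6]]
(-59, -26) [ 0.592 -0.03 ] [[288.5 228.6]]
(-30, 0) [0.568 0.   ] [[278.5 221.4]]
```

Request:
jog_arm(motion=[{"x":-3,"y":-8,"z":3,"spin":0,"fingers":1},{"x":-6,"y":-26,"z":7,"spin":0,"fingers":1},{"x":-9,"y":-51,"z":10,"spin":0,"fingers":1},{"x":-9,"y":-78,"z":10,"spin":0,"fingers":1},{"x":-9,"y":-105,"z":10,"spin":0,"fingers":1},{"x":-9,"y":-43,"z":10,"spin":0,"fingers":1},{"x":-9,"y":19,"z":10,"spin":0,"fingers":1},{"x":-9,"y":25,"z":10,"spin":0,"fingers":1}])

```text
clock: 13.8
eef_pos: [0.579, 0.0572, 0.1382]
tool_rot: [0.02, 1.0, 0.0, 0.0]
ft_force: [-0.7, -0.8, -1.8]
grip_width: 0.0112
grasp_force: 60.4
```

```bash
python3 -c "
from h import *
st()
from workcell import camera
t=cv2.resize(camera('top')['pixels'][140:290,230:500],None,fx=2,fy=2);s=cv2.resize(camera('side')['pixels'][180:330,220:340],None,fx=4,fy=4)
im=np.zeros((600,800,3),np.uint8);im[:600,:480]=s;im[:300,480:800]=t[:,:320];cv2.imwrite('pics/dump.png',im[:,:,::-1])
feet(None,(180,320,220,340))"
```

```text
t 13.8 q [0.1  0.45 0.07 1.18 0.   0.14] p [0.579  0.0572 0.1382] yawY 87.65 F [-0.7 -0.8 -1.8] w 0.0112 60.386821031570435
blob [314.4 193. ] [310 185   8  13  47]
blob [332.4 194.8] [326 188  16  15 146]
blob [283.7 275.8] [260 263  49  23 556]
```

View pics/dump.png

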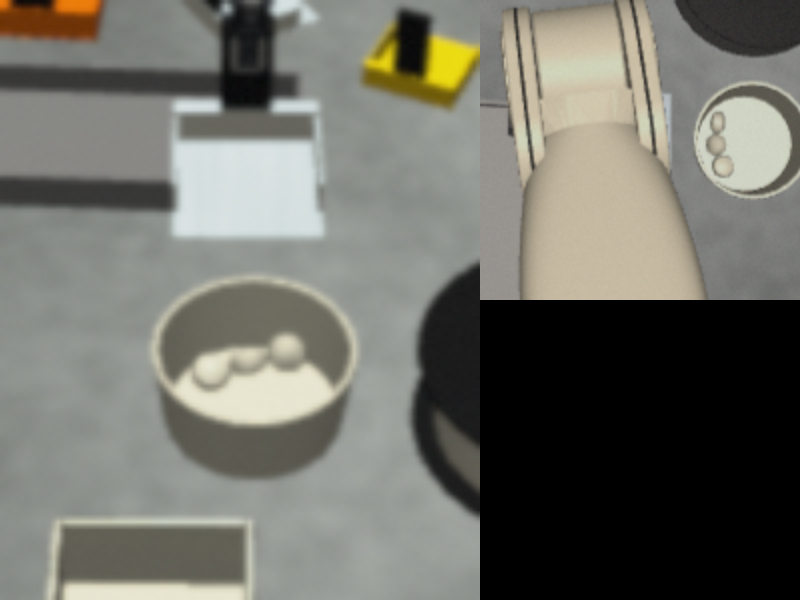

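All three feet are in the tub at about (210,370), (248,358) and (287,350), the pan is empty and the tub is upright. Returning the scoop to the tray.

Request:
jog_arm(motion=[{"x":3,"y":8,"z":-15,"spin":10,"fingers":1},{"x":6,"y":16,"z":-15,"spin":20,"fingers":1},{"x":9,"y":24,"z":-15,"spin":30,"fingers":1},{"x":12,"y":32,"z":-15,"spin":40,"fingers":1},{"x":15,"y":40,"z":-15,"spin":50,"fingers":1},{"x":18,"y":48,"z":-15,"spin":60,"fingers":1},{"x":21,"y":56,"z":-15,"spin":70,"fingers":1},{"x":23,"y":62,"z":-15,"spin":80,"fingers":1}])

```text
clock: 14.95
eef_pos: [0.5588, 0.1159, 0.1533]
tool_rot: [0.663, 0.749, -0.0, 0.0]
ft_force: [-0.6, -0.8, -1.2]
grip_width: 0.0115
grasp_force: 60.4
```

```bash
python3 -c "
from h import *
go(.5587,.1202,.0725,-5.6)"
```

```text
t 14.95 q [ 0.2   0.42  0.06  1.21 -0.    1.65] p [0.5588 0.1159 0.1533] yawY 6.94 F [-0.6 -0.8 -1.2] w 0.0115 60.36705136299133
jog [ 4.3  0.4 80.8] spin 12.54
```

Request:
jog_arm(motion=[{"x":3,"y":0,"z":0,"spin":8,"fingers":1},{"x":3,"y":0,"z":0,"spin":12.5,"fingers":1},{"x":3,"y":0,"z":15,"spin":12.5,"fingers":1},{"x":3,"y":0,"z":35,"spin":12.5,"fingers":1},{"x":3,"y":0,"z":52,"spin":12.5,"fingers":1},{"x":3,"y":0,"z":65,"spin":12.5,"fingers":1},{"x":3,"y":0,"z":73,"spin":12.5,"fingers":1},{"x":3,"y":0,"z":77,"spin":12.5,"fingers":1}])

```text
clock: 15.95
eef_pos: [0.5583, 0.1206, 0.0758]
tool_rot: [0.738, 0.675, -0.0, -0.0]
ft_force: [-0.0, -0.5, -1.8]
grip_width: 0.0112
grasp_force: 60.3
```

```bash
python3 -c "
from h import *
go(.5587,.1202,.0725,-5.6)"
```

```text
t 15.95 q [ 0.21  0.49 -0.05  1.03 -0.    1.87] p [0.5583 0.1206 0.0758] yawY -5.09 F [-0.  -0.5 -1.8] w 0.0112 60.26356101036072
jog [-0.3  0.4  3.3] spin 0.51
```

Request:
jog_arm(motion=[{"x":0,"y":0,"z":1,"spin":0.5,"fingers":1},{"x":0,"y":0,"z":2,"spin":0.5,"fingers":1},{"x":0,"y":0,"z":3,"spin":0.5,"fingers":1},{"x":0,"y":0,"z":3.5,"spin":0.5,"fingers":1},{"x":0,"y":0,"z":3.5,"spin":0.5,"fingers":1}])

```text
clock: 16.58
eef_pos: [0.5584, 0.1209, 0.0729]
tool_rot: [0.741, 0.672, 0.0, 0.0]
ft_force: [0.2, 0.1, -1.9]
grip_width: 0.0114
grasp_force: 60.3
```

Request:
jog_arm(motion=[{"x":0,"y":0,"z":0.5,"spin":0,"fingers":1},{"x":0,"y":0,"z":1,"spin":0,"fingers":1},{"x":0,"y":0,"z":1,"spin":0,"fingers":1}])

```text
clock: 16.95
eef_pos: [0.5588, 0.1209, 0.0724]
tool_rot: [0.741, 0.672, 0.0, 0.0]
ft_force: [0.8, 0.2, 2.8]
grip_width: 0.0116
grasp_force: 61.0
```

Contact with the tray floor. Opening and going straight up.

Request:
jog_arm(motion=[{"x":0,"y":0,"z":0,"spin":0,"fingers":0.6},{"x":0,"y":0,"z":0,"spin":0,"fingers":0},{"x":0,"y":0,"z":0,"spin":0,"fingers":-0.5},{"x":0,"y":0,"z":0,"spin":0,"fingers":-0.5},{"x":0,"y":0,"z":-15,"spin":0,"fingers":-0.5},{"x":0,"y":0,"z":-45,"spin":0,"fingers":-0.5},{"x":0,"y":0,"z":-90,"spin":0,"fingers":-0.5},{"x":0,"y":0,"z":-130,"spin":0,"fingers":-0.5}])

```text
clock: 17.95
eef_pos: [0.5586, 0.1209, 0.2046]
tool_rot: [0.741, 0.672, 0.001, 0.0]
ft_force: [1.7, -0.4, -0.2]
grip_width: 0.0641
grasp_force: 0.0
```

Request:
jog_arm(motion=[{"x":0,"y":-40,"z":-20,"spin":0,"fingers":-0.5},{"x":0,"y":-90,"z":-20,"spin":0,"fingers":-0.5},{"x":0,"y":-140,"z":-20,"spin":0,"fingers":-0.5},{"x":0,"y":-180,"z":-20,"spin":0,"fingers":-0.5},{"x":0,"y":-200,"z":-20,"spin":0,"fingers":-0.5},{"x":0,"y":-200,"z":-20,"spin":0,"fingers":-0.5}])

```text
clock: 18.7
eef_pos: [0.3586, 0.1405, 0.2231]
tool_rot: [0.74, 0.672, 0.001, 0.0]
ft_force: [0.4, 0.1, 0.6]
grip_width: 0.0636
grasp_force: 0.0
```

```bash
python3 -c "
from h import *
st();c=feet(None,(180,320,220,340))
# check: pan corners bright vs floor, at the predicted place
a=np.radians(-5.6);X=np.array([np.cos(a),np.sin(a)]);Y=np.array([-X[1],X[0]]);g=np.array([.5588,.1209])
p=c['pixels']
for q in((-98,-45),(-98,45),(-98,0),(-50,0),(-110,0),(-110,40),(-110,-40)):
  w=g+X*q[0]/1e3+Y*q[1]/1e3;u=proj(c,[*w,.0055])[0];print(q,p[int(round(u[1])),int(round(u[0]))])
for z in(.10,.08,.06):
  u=proj(c,[*g,z])[0];print('blade',z,p[int(round(u[1])),int(round(u[0]))])
"
```

```text
t 18.7 q [ 0.37  0.01 -0.28  1.27 -0.    2.04] p [0.3586 0.1405 0.2231] yawY -5.51 F [0.4 0.1 0.6] w 0.0636 0.0
blob [314.5 192.8] [310 185   9  13  51]
blob [332.4 194.8] [326 188  16  15 148]
blob [283.5 275.5] [259 263  50  23 486]
(-98, -45) [56 56 55]
(-98, 45) [211 222 221]
(-98, 0) [215 225 224]
(-50, 0) [217 225 225]
(-110, 0) [141 141 137]
(-110, 40) [146 148 145]
(-110, -40) [102 102 100]
blade 0.1 [28 28 28]
blade 0.08 [12 14 14]
blade 0.06 [14 16 16]
```

```bash
python3 -c "
from workcell import bot
print(bot.job_done())"
```

```text
the job is handed in; nothing more can be done
None
```

The job is handed in: all three feet were lifted together in the scoop and are now in the round tub, which stands upright, and the scoop lies flat on the tray floor, released, at 18.7 s; the moves allow no tilt, so I emptied the scoop with a sharp pull-back, and a first lift attempt lost the feet back onto the tray floor.

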